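# Set the dust-extraction selector and start it

### The job

With closed fingertips, push the upright tab of the round dust-extraction selector round until it points squarely at the marker disc with three studs, and only then press the small start button all the way down and let it come up again. Do not pinch the tab, do not press the large stop button, and leave the loose things on the bench where they lie, neither picked up nor pushed aside.

Things in the scene. Friction and masses are not known exactly. Their poses are not given: they have to be found in the camera images.
- selector: round grey dust-extraction selector fixed on the bench, 208 mm across, 50 mm high. Origin: centre of its underside, z up. Four like black hose stubs stick out of its side at -105, -35, 35 and 105 degrees from its +x axis, to 118 mm from the centre. On its top an aluminium turret, 120 mm across, its face 62 mm above the bench, turns about the selector's z axis and carries one upright tab
- turret (a joint): angle of the turret in rad, positive counter-clockwise seen from above; at 0 the tab points along the selector's +x axis. It turns from -2.15 to 2.15 with hard stops, has no detents, takes about 0.08 N m to turn (under 2 N at the tab) and stays where it is left. It starts near 0, with the tab between the two discs that are farthest from the robot
- tab_mid (a point): a point on the turret inside its tab, 45 mm out from the turning axis and 78 mm above the bench. The tab is an upright radial fin with black cheeks: from 14 to 60 mm from the axis, 15 mm thick, its top 93 mm above the bench (31 mm above the turret)
- tab_aim (a point): the point the tab points at: straight out along the tab, 80 mm from the axis, just past its outer end, in the air above the ring of marker discs
- disc1: black marker disc fixed on top of the selector over one hose stub, 34 mm across, 3 mm thick, with one stud (bare metal, 8 mm across, 4 mm tall). Origin: centre of its underside, 80 mm from the turning axis, 50 mm above the bench. Which disc is over which stub varies
- disc2: black marker disc fixed on top of the selector over one hose stub, 34 mm across, 3 mm thick, with two studs (bare metal, 8 mm across, 4 mm tall). Origin: centre of its underside, 80 mm from the turning axis, 50 mm above the bench. Which disc is over which stub varies
- disc3: black marker disc fixed on top of the selector over one hose stub, 34 mm across, 3 mm thick, with three studs in a triangle (bare metal, 8 mm across, 4 mm tall). Origin: centre of its underside, 80 mm from the turning axis, 50 mm above the bench. Which disc is over which stub varies
- disc4: black marker disc fixed on top of the selector over one hose stub, 34 mm across, 3 mm thick, with four studs in a square (bare metal, 8 mm across, 4 mm tall). Origin: centre of its underside, 80 mm from the turning axis, 50 mm above the bench. Which disc is over which stub varies
- start_top (a point): centre of the top of the start button: a small black round button, 24 mm across, 62 mm above the bench, on a grey 76x76x40 mm box right of the selector. It goes straight down 6 mm, about 5 N at the bottom, counts as pressed from 4 mm and springs back. Which of the two like boxes is nearer the robot varies
- start (a joint): travel of the start button in m, 0 = up, 0.006 = fully down
- stop_top (a point): centre of the top of the stop button: a large black round button, 52 mm across, 62 mm above the bench, on the other like grey box. Not to be pressed
- stop (a joint): travel of the stop button in m, 0 = up, 0.006 = fully down
- wedge_block: dark wooden wedge block, 70x30x20 mm, lying between the selector and the two button boxes; a loose bystander, to be left where it is
- carpenter_pencil: red carpenter's pencil, 166 mm long, lying in front of the selector; a loose bystander, to be left where it is
- offcut_b: pale wooden offcut, 90x60x22 mm, left of the selector; a loose bystander, to be left where it is
- sanding_block: brown sanding block, 114x62x30 mm, far left; a loose bystander, to be left where it is
- tape_measure: yellow pocket tape measure, 80x36x64 mm, behind and left of the selector; a loose bystander, to be left where it is

How it is judged (in metres and radians):
On the way, in this order (a step that is already met when the one before it is completed fails the run):
1. the tab has been pushed to the disc with three studs and rests there (horizontal distance between tab_aim and disc3 below 0.012 m and velocity of joint turret between -0.08 and 0.08 rad/s), for 0.3 s.
2. the start button is pressed with the tab still there (value of joint start above 0.004 m and horizontal distance between tab_aim and disc3 below 0.012 m), for 0.02 s.
At the end, for the whole second after the job is handed in: The tab points at the disc with three studs (the point 80 mm out along the tab is within 12 mm of the disc's centre, about 8 degrees) and is at rest; both buttons are up; no loose bystander is more than 25 mm from where it lay (all of step 1 and value of joint each of start, stop below 0.002 m and distance of each of wedge_block, carpenter_pencil, offcut_b, sanding_block, tape_measure from where it was at the start of the episode below 0.025 m); the robot touches nothing.
It fails at once if the tab is pinched (both its broad sides pressed at once) (contact force between the fingers and turret_c3 above 1 N and contact force between the fingers and turret_c4 above 1 N).
It fails at once if the start button is pressed while the tab does not point at the disc with three studs (value of joint start above 0.003 m and not (horizontal distance between tab_aim and disc3 below 0.012 m)).
It fails at once if the large stop button is pressed (value of joint stop above 0.003 m).
It fails at once if a loose bystander is lifted or moved by more than 25 mm (distance of any of wedge_block, carpenter_pencil, offcut_b, sanding_block, tape_measure from where it was at the start of the episode above 0.025 m).
It also fails if it takes over 40 s, if anything falls off the work surface, if the arm or the gripper's body presses on something with over 40 N, if the wrist force passes 120 N, or if a joint passes its speed limit or range.

### The arm

A 6-joint arm with a two-finger parallel gripper is mounted at the origin on the work surface; the furniture and walls round the work are solid. World frame = base frame: x ahead of the robot, y to its left, z up, the work surface at z = 0. Lengths are in m, angles in degrees, forces in N, time in s.
With the tool pointing down it reaches from about 0.35 to 0.875 m from the base axis. Payload 4.2 kg.
Tool frame: the origin (TCP) lies midway between the tips of the shut fingers; the grasp point (between the pads) lies 19 mm behind it (r.pinch_z is the distance from the TCP to the grasp point, in m); z points along the fingers, y is the line along which they close (so a half turn about z gives the same grasp; the last joint's range is limited). The gripper opens to 87 mm and grips with 3 to 60 N. Pads are 19 mm wide; open, the fingers measure 117 mm over their backs; the gripper's body (75 mm by 190 mm) begins 51 mm behind the grasp point.
Start: joints at [82.827, 22.042, 0.453, 0, -68.411, -14.817], TCP at [0.234, 0.58, 0.223] pointing down, gripper open.
Joint ranges: [-179.83, 179.83], [-69.29, 118.12], [-61.27, 80.66], [-181.25, 117.63], [-171.15, -9.14], [-177.46, 177.46]. Speed limits (degrees/s): [159.86, 159.86, 180, 180, 180, 180].

### API

Orientations are given as a 3x3 rotation matrix whose columns are the frame's x, y, z axes.
In Python, from station import r, imaging, models gives the robot as it stands. The module is installed in compiled form; this text tells all that it offers.
- The arm moves only by the tool apply_moves, never from a script. Its argument "moves" is a list of rows, each a list of 2 entries, a list of its own where there are three numbers: the shift along the tool's x, y, z in m, then the turn about the tool's z in degrees. A call has 1 to 5 rows; each row shifts and turns the commanded pose from where the row before left it, along the tool's axes as they then stand; what a row does not reach is not made up. A row lasts 1/12 s, in which the tool goes at most 41.7 mm and 7.16 degrees, less where a joint would pass 70% of its speed; a pose out of reach is approached as far as the arm can. A call is refused whole if a number of a shift passes 0.0417 or a number of a turn 7.16, either way. A call with a gripper value outside its range is refused whole. "hand" is the finger opening in m, from 0 to 0.087, set as the call begins (left out, the last holds). The fingers move at their own pace and stop on an object; the grip force is fixed at half the most. Time passes only in rows, so rows that do not move let the fingers close. It gives the time, the measured TCP pose, the force, the opening and the grip force at its end, in the units of the state.
- r.sense(): the state, without advancing time (a new reading comes with each control period).
- imaging.capture(name): name is "scene" or "top" or "wrist"; returns a dict with "frame" (384x512x3 uint8, blue, green, red), "intrinsics" (3x3 intrinsics, pixels), "eye" and "orientation" of the camera in the world. Camera axes: x right, y down, z forward; pixel columns grow to the right and rows downward; lengths in m; the calibration is good to about 2 mm. The wrist camera is an equidistant fisheye: a pixel r from the principal point sees the ray r / f radians off the axis. A picture is of the moment at which its call begins. There is no depth.
- r.finish_job(): hands the job in; it is judged then, once.
Trained networks look in a picture, given as the dict that the camera call returned (one of the last four; its "shot" number tells which), for a name from the list of things; names that differ only in an ending like _2 or _b are one class to them, and where a whole thing is asked for, a point or a joint stands for the part that bears it (a point fixed in the world has none). Each returns a list of dicts, best first, with "confidence" (0 to 1); they miss things now and then, are a little off and sometimes report something else, mostly with a low value. They report only what shows in the picture. A call takes as long as a camera call.
- models.cut_out(picture, target): "region" (384x512 bool, what is visible of it) and "extent" ([left, top, width, height] as shares, 0 to 1, of the picture: columns of its width, rows of its height, round what is visible of it).
- models.place_of(picture, target): "at" ([column, row] as shares, 0 to 1, of the picture: columns of its width, rows of its height: a listed point, or the origin of a listed thing).
The state is a dict: "time_s": time; "joints": joint angles; "joint_velocities": joint speeds; "effort": joint torques, N m; "tcp_pos": TCP position; "ee_rot": TCP orientation; "wrist_force": force on the tool from outside, world axes, zero at the start; "moment": the same for the moment, N m; "gripper_width": opening from 0.0 (shut) to 1.0 (fully open); "gripper_force": force on a finger pad.
Only numpy, scipy, OpenCV 4.12 (cv2) and the standard library are available. Lean on these libraries where they do the work, as an engineer would, in place of code of your own. Each camera call takes 0.05 s, during which the arm holds its last target. There are 200 camera calls.

## Working session

There is one attempt and no reset: what is moved stays moved. The work goes in short steps, Python scripts to look and compute and a tool call to move; the robot and the scene stay as the last step left them, time stands still between calls to the robot, and variables do not carry over. Pictures are saved under pics/ and viewed, at most 10 in all, crops included, and the job is handed in when it is done.

Besides the shell and the picture viewer there is one more tool, called after ">>>" as name([rows], argument=value, ...), one row to a line, values as JSON. apply_moves: Moves the arm, as the interface text tells. Its arguments: {"type":"object","properties":{"moves":{"type":"array"},"hand":{"type":"number"}},"required":["moves"]}

```bash
mkdir -p pics; cat > h.py <<'E'
import numpy as np, cv2
from station import r, imaging, models
def ray(p,at):
    u=np.array([at[0]*512,at[1]*384]);K=np.array(p["intrinsics"])
    d=np.array([(u[0]-K[0,2])/K[0,0],(u[1]-K[1,2])/K[1,1],1.])
    return np.array(p["eye"]),np.array(p["orientation"])@d
def onz(p,at,z):
    e,d=ray(p,at); return e+d*(z-e[2])/d[2]
E
python3 - <<'E'
from h import *
s=r.sense();print(s["time_s"],s["tcp_pos"],np.round(s["ee_rot"],3).tolist())
Z=dict(selector=0,tab_mid=.078,tab_aim=.078,disc1=.05,disc2=.05,disc3=.05,disc4=.05,start_top=.062,stop_top=.062,wedge_block=.01,carpenter_pencil=.004,offcut_b=.011,tape_measure=.03)
for c in("top","scene"):
    p=imaging.capture(c);cv2.imwrite(f"pics/{c}0.png",p["frame"]);print(c,np.round(p["eye"],3))
    for n,z in Z.items():
        print(n,[(round(o["confidence"],2),np.round(onz(p,o["at"],z),3)[:2].tolist(),(np.array(o["at"])*[512,384]).round().tolist()) for o in models.place_of(p,n)[:2]])
E
```

```text
0.0 [0.23376973 0.57897012 0.22146998] [[0.927, -0.375, -0.001], [-0.375, -0.927, -0.002], [0.0, 0.002, -1.0]]
top [0.358 0.025 1.235]
selector [(0.62, [0.481, -0.015], [257.0, 197.0])]
tab_mid [(0.95, [0.521, -0.021], [261.0, 178.0])]
tab_aim [(0.94, [0.556, -0.011], [257.0, 165.0]), (0.25, [0.378, -0.312], [376.0, 238.0])]
disc1 [(0.55, [0.435, 0.045], [234.0, 213.0]), (0.55, [0.47, -0.096], [289.0, 200.0])]
disc2 [(0.55, [0.435, 0.045], [234.0, 213.0]), (0.55, [0.47, -0.096], [289.0, 200.0])]
disc3 [(0.55, [0.435, 0.045], [234.0, 213.0]), (0.55, [0.47, -0.096], [289.0, 200.0])]
disc4 [(0.55, [0.435, 0.045], [234.0, 213.0]), (0.55, [0.47, -0.096], [289.0, 200.0])]
start_top [(0.61, [0.457, -0.31], [373.0, 207.0]), (0.47, [0.343, -0.148], [309.0, 250.0])]
stop_top [(0.77, [0.372, -0.321], [378.0, 240.0])]
wedge_block [(0.62, [0.464, -0.223], [335.0, 205.0])]
carpenter_pencil [(0.5, [0.333, -0.156], [309.0, 254.0])]
offcut_b [(0.94, [0.387, 0.216], [169.0, 231.0])]
tape_measure [(0.6, [0.568, 0.172], [187.0, 161.0])]
scene [-0.072  0.726  0.486]
selector [(0.75, [0.484, -0.029], [255
[... 241 characters left out ...]
disc2 [(0.67, [0.436, 0.053], [251.0, 210.0]), (0.48, [0.471, -0.099], [275.0, 185.0])]
disc3 [(0.67, [0.436, 0.053], [251.0, 210.0]), (0.48, [0.471, -0.099], [275.0, 185.0])]
disc4 [(0.67, [0.436, 0.053], [251.0, 210.0]), (0.48, [0.471, -0.099], [275.0, 185.0])]
start_top [(0.37, [0.46, -0.331], [320.0, 157.0])]
stop_top [(0.63, [0.371, -0.3], [342.0, 167.0]), (0.53, [0.454, -0.073], [275.0, 185.0])]
wedge_block [(0.67, [0.526, -0.181], [274.0, 184.0]), (0.46, [0.435, -0.191], [303.0, 190.0])]
carpenter_pencil [(0.48, [0.336, -0.14], [326.0, 208.0])]
offcut_b [(0.94, [0.377, 0.235], [220.0, 269.0])]
tape_measure [(0.62, [0.53, 0.21], [175.0, 233.0]), (0.23, [0.605, -0.116], [240.0, 178.0])]
```

View pics/top0.png

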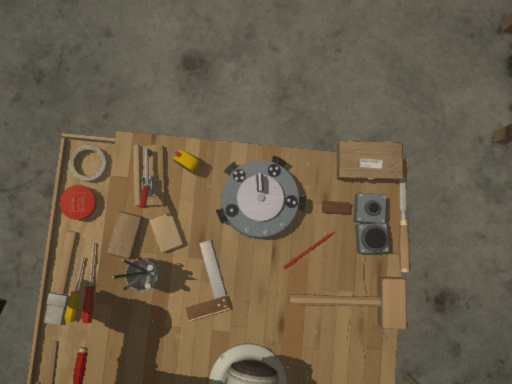

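View pics/scene0.png

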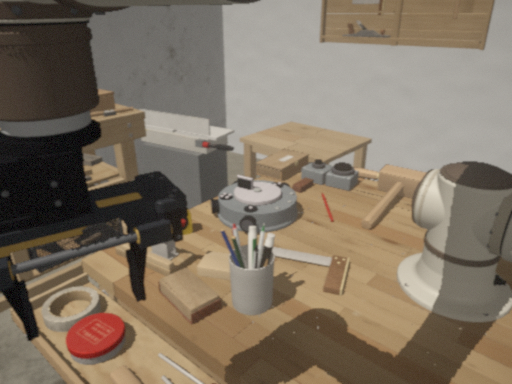

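```bash
python3 - <<'E'
from h import *
p=imaging.capture("top");f=p["frame"]
a=cv2.resize(f[150:245,212:312],None,fx=6,fy=6,interpolation=cv2.INTER_CUBIC)
cv2.imwrite("pics/crop1.png",a)
for n,z in dict(turret=.062,selector=.05,start_top=.05,stop_top=.05,wedge_block=.02).items():
  for o in models.cut_out(p,n)[:2]:
    m=o["region"];v,u=np.nonzero(m)
    print(n,round(o["confidence"],2),m.sum(),u.mean(),v.mean(),[u.min(),u.max(),v.min(),v.max()],onz(p,[(u.mean()+.5)/512,(v.mean()+.5)/384],z).round(4))
E
```

```text
turret 0.82 1798 260.33314794215795 197.42714126807564 [np.int64(237), np.int64(284), np.int64(174), np.int64(221)] [ 0.473  -0.0227  0.062 ]
turret 0.25 4620 259.69978354978355 198.95584415584415 [np.int64(217), np.int64(305), np.int64(157), np.int64(238)] [ 0.4691 -0.0211  0.062 ]
selector 0.61 4680 259.6301282051282 198.83653846153845 [np.int64(217), np.int64(305), np.int64(156), np.int64(239)] [ 0.4705 -0.0214  0.05  ]
start_top 0.61 72 373.40277777777777 207.08333333333334 [np.int64(369), np.int64(378), np.int64(203), np.int64(211)] [ 0.4558 -0.3157  0.05  ]
start_top 0.36 126 231.36507936507937 210.11111111111111 [np.int64(225), np.int64(237), np.int64(204), np.int64(216)] [0.4399 0.0505 0.05  ]
stop_top 0.69 328 375.125 237.59146341463415 [np.int64(365), np.int64(385), np.int64(228), np.int64(247)] [ 0.3774 -0.3196  0.05  ]
wedge_block 0.63 1744 260.0630733944954 197.2809633027523 [np.int64(237), np.int64(283), np.int64(173), np.int64(220)] [ 0.4775 -0.0236  0.02  ]
wedge_block 0.61 319 335.6426332288401 206.92163009404388 [np.int64(322), np.int64(349), np.int64(200), np.int64(213)] [ 0.4565 -0.2239  0.02  ]
```

View pics/crop1.png

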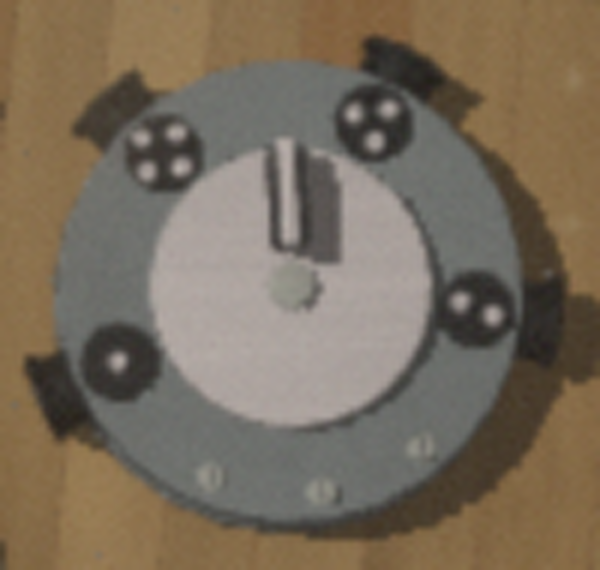

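```bash
python3 - <<'E'
from h import *
p=imaging.capture("top")
px={'a':((164,153),105-70+0,.053),'b':((374,122),-35,.053),'c':((477,308),-105,.053),'d':((119,362),105,.053)}
P=lambda c,z:onz(p,[(212+c[0]/6)/512,(150+c[1]/6)/384],z)[:2]
D={k:P(v[0],.053) for k,v in px.items()}
ang={'a':35,'b':-35,'c':-105,'d':105}
A=[];b=[]
from scipy.optimize import least_squares
f=lambda q:np.concatenate([q[:2]+.08*np.array([np.cos(q[2]+np.radians(ang[k])),np.sin(q[2]+np.radians(ang[k]))])-D[k] for k in D])
s=least_squares(f,[.47,-.02,.1]);c=s.x[:2];print("centre",s.x,"yaw",np.degrees(s.x[2]),"res",s.fun.round(4))
print("axis",P((292,285),.066))
phi=s.x[2]-np.radians(35);print("disc3",D['b'],"phi",np.degrees(phi))
t1,t0=P((287,143),.093),P((289,245),.093);print("tab",t1,t0,np.degrees(np.arctan2(*(t1-t0)[::-1])))
for off in(.0225,.05):
  for a in (phi,np.arctan2(*(t1-t0)[::-1])):
    u=np.array([np.cos(a),np.sin(a)]);n=np.array([-u[1],u[0]]);print(off,np.degrees(a),c+.045*u+off*n)
R=np.array(r.sense()["ee_rot"])
print("start",onz(p,[373.9/512,207.6/384],.062),onz(p,[375.6/512,238/384],.062))
print((R.T@(np.r_[c+.045*u+.055*n,.25]-r.sense()["tcp_pos"])).round(4))
E
```

```text
centre [ 0.47400113 -0.02243032  0.16996088] yaw 9.73804091735662 res [ 0.0001  0.0004 -0.      0.     -0.0002 -0.0001  0.0002 -0.0003]
axis [ 0.4737141  -0.02204636]
disc3 [ 0.54635915 -0.05661322] phi -25.26195908264338
tab [ 0.53027821 -0.01778386] [ 0.48764265 -0.01940695] 2.1801351713573904
0.0225 -25.26195908264338 [ 0.52429965 -0.02128617]
0.0225 2.1801351713573904 [0.51811263 0.00176526]
0.05 -25.26195908264338 [0.53603548 0.0035839 ]
0.05 2.1801351713573904 [0.51706649 0.02924535]
start [ 0.45475513 -0.31223197  0.062     ] [ 0.37745053 -0.31601722  0.062     ]
[ 0.4665  0.3997 -0.0275]
```

>>> apply_moves([
  [[0.031, 0.0265, -0.006], 0],
  [[0.031, 0.0265, -0.006], 0],
  [[0.031, 0.0265, -0.006], 0],
  [[0.031, 0.0265, -0.006], 0],
  [[0.031, 0.0265, -0.004], 0],
], hand=0)

```text
time_s: 2.17
tcp_pos: [0.3287, 0.397, 0.2513]
ee_rot: [[0.928, -0.374, 0.001], [-0.374, -0.928, 0.001], [0.0, -0.001, -1.0]]
wrist_force: [0.5, 0.3, 0.9]
gripper_width: 0.706
gripper_force: 0.0
```

>>> apply_moves([
  [[0.031, 0.0265, 0], 0],
  [[0.031, 0.0265, 0], 0],
  [[0.031, 0.0265, 0], 0],
  [[0.031, 0.0265, 0], 0],
  [[0.031, 0.0265, 0], 0],
])

```text
time_s: 2.58
tcp_pos: [0.4227, 0.2159, 0.2511]
ee_rot: [[0.927, -0.374, 0.001], [-0.374, -0.927, 0.001], [0.001, -0.001, -1.0]]
wrist_force: [1.3, 0.6, 0.5]
gripper_width: 0.325
gripper_force: 0.0
```

>>> apply_moves([
  [[0.031, 0.0265, 0], 0],
  [[0.031, 0.0265, 0], 0],
  [[0.031, 0.0265, 0], 0],
  [[0, 0, 0], 2],
  [[0, 0, 0], 0],
])

```text
time_s: 3.0
tcp_pos: [0.4793, 0.1071, 0.2505]
ee_rot: [[0.911, -0.411, -0.0], [-0.411, -0.911, -0.0], [-0.0, 0.0, -1.0]]
wrist_force: [-0.1, -0.0, 0.7]
gripper_width: 0.019
gripper_force: 0.0
```

>>> apply_moves([
  [[0.031, 0.0227, 0], 1],
  [[0.031, 0.0227, 0], 0],
  [[0, 0, 0.03], 0],
  [[0, 0, 0.035], 0],
  [[0, 0, 0.035], 0],
])

```text
time_s: 3.42
tcp_pos: [0.5168, 0.0428, 0.1502]
ee_rot: [[0.907, -0.421, 0.003], [-0.421, -0.907, 0.001], [0.002, -0.002, -1.0]]
wrist_force: [-0.0, -0.1, -0.5]
gripper_width: 0.004
gripper_force: 0.0
```

>>> apply_moves([
  [[0, 0, 0.03], 0],
  [[0, 0, 0.025], 0],
  [[0, 0, 0.02], 0],
  [[0, 0, 0], 0],
  [[0, 0, 0], 0],
])

```text
time_s: 3.83
tcp_pos: [0.5159, 0.0429, 0.0752]
ee_rot: [[0.907, -0.42, -0.002], [-0.42, -0.907, -0.001], [-0.001, 0.002, -1.0]]
wrist_force: [0.0, -0.1, 0.8]
gripper_width: 0.004
gripper_force: 0.0
```

```bash
python3 - <<'E'
from h import *
for c in("wrist","top"):
    p=imaging.capture(c);f=p["frame"]
    if c=="top":f=cv2.resize(f[150:245,212:312],None,fx=5,fy=5,interpolation=cv2.INTER_CUBIC)
    cv2.imwrite(f"pics/{c}2.png",f)
print(r.sense()["tcp_pos"],r.sense()["wrist_force"])
E
```

```text
[0.51748844 0.04319534 0.07710886] [0.53187496 0.17392428 0.63806652]
```

View pics/wrist2.png

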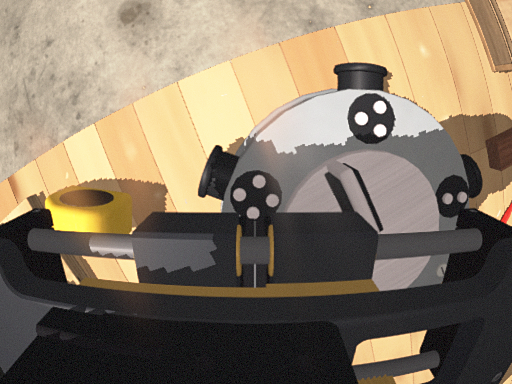

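>>> apply_moves([
  [[0.0033, 0.0048, 0.001], 0],
  [[0.0033, 0.0048, 0.001], 0],
  [[0.0033, 0.0048, 0], 0],
  [[0.0033, 0.0048, 0], 0],
  [[0.0033, 0.0048, 0], 0],
])

```text
time_s: 4.35
tcp_pos: [0.5213, 0.0126, 0.0739]
ee_rot: [[0.906, -0.423, 0.001], [-0.423, -0.906, 0.0], [0.001, -0.0, -1.0]]
wrist_force: [-0.5, -0.2, 0.6]
gripper_width: 0.005
gripper_force: 0.0
```

>>> apply_moves([
  [[0.0033, 0.0048, 0], 0],
  [[0.0033, 0.0048, 0], 0],
  [[0.0033, 0.0048, 0], 0],
  [[0.0033, 0.0048, 0], 0],
  [[0.0033, 0.0048, 0], 0],
])

```text
time_s: 4.77
tcp_pos: [0.526, -0.0157, 0.0735]
ee_rot: [[0.906, -0.423, -0.0], [-0.423, -0.906, 0.0], [-0.0, -0.0, -1.0]]
wrist_force: [0.4, 2.5, -0.3]
gripper_width: 0.004
gripper_force: 0.8
```

```bash
python3 - <<'E'
from h import *
for c in("wrist",):
    p=imaging.capture(c);f=p["frame"]
    cv2.imwrite(f"pics/{c}3.png",f)
print(r.sense()["tcp_pos"],r.sense()["wrist_force"])
E
```

```text
[ 0.52609109 -0.01644358  0.07348286] [ 1.27631719 -0.32790163  0.17031983]
```

View pics/wrist3.png

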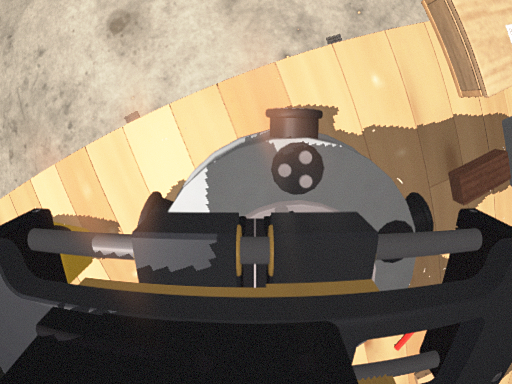

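>>> apply_moves([
  [[0, 0.002, 0], 0],
  [[0, 0.002, 0], 0],
  [[0, 0.001, 0], 0],
  [[0, 0, 0], 0],
  [[0, 0, 0], 0],
])

```text
time_s: 5.23
tcp_pos: [0.5243, -0.0197, 0.0738]
ee_rot: [[0.907, -0.422, 0.001], [-0.422, -0.907, 0.0], [0.001, -0.0, -1.0]]
wrist_force: [1.8, -0.0, -0.0]
gripper_width: 0.007
gripper_force: 0.8
```

>>> apply_moves([
  [[0, -0.008, 0], 0],
  [[0, -0.03, 0], 0],
  [[-0.02, -0.035, -0.01], 0],
  [[-0.03, -0.02, -0.02], 0],
  [[0, 0, 0], 0],
])

```text
time_s: 5.65
tcp_pos: [0.5175, 0.0902, 0.1061]
ee_rot: [[0.909, -0.417, 0.003], [-0.417, -0.909, 0.001], [0.002, -0.002, -1.0]]
wrist_force: [-0.3, 0.2, 0.8]
gripper_width: 0.005
gripper_force: 0.0
```

```bash
python3 - <<'E'
from h import *
p=imaging.capture("top");f=p["frame"]
cv2.imwrite("pics/top4.png",cv2.resize(f[150:245,212:312],None,fx=6,fy=6,interpolation=cv2.INTER_CUBIC))
for n in("tab_mid","tab_aim"):
    for o in models.place_of(p,n)[:1]:
        w=onz(p,o["at"],.078)[:2]-[.474,-.0224];print(n,o["confidence"],w,np.degrees(np.arctan2(w[1],w[0])))
print(r.sense()["tcp_pos"],r.sense()["wrist_force"])
E
```

```text
tab_mid 0.64 [ 0.05170576 -0.0177071 ] -18.90423058644583
tab_aim 0.83 [ 0.07739998 -0.0206523 ] -14.939919351337746
[0.51695716 0.08596587 0.10338992] [-0.22259986 -0.17632983 -0.55011636]
```

View pics/top4.png

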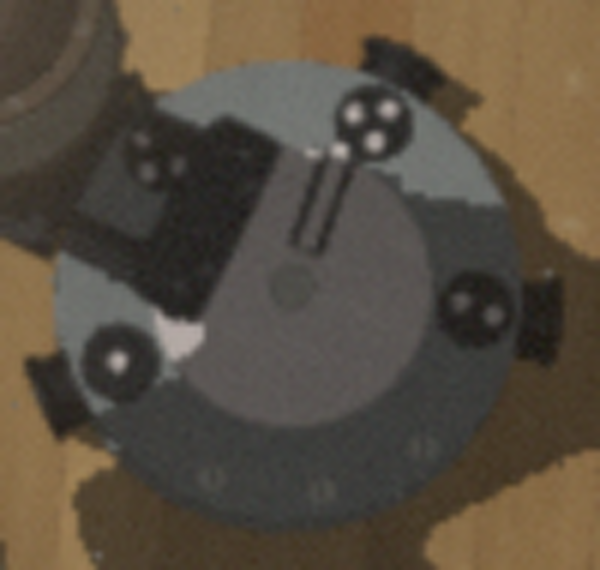

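>>> apply_moves([
  [[0.03, 0.02, 0.02], 0],
  [[0.02, 0.035, 0.01], 0],
  [[0, 0.025, 0], 0],
  [[0, 0, 0], 0],
  [[0, 0, 0], 0],
])

```text
time_s: 6.22
tcp_pos: [0.528, -0.0106, 0.0724]
ee_rot: [[0.905, -0.426, -0.003], [-0.426, -0.905, -0.001], [-0.003, 0.002, -1.0]]
wrist_force: [0.1, 0.6, 0.6]
gripper_width: 0.004
gripper_force: 0.0
```

>>> apply_moves([
  [[0, 0.005, 0], 0],
  [[0, 0.005, 0], 0],
  [[0, 0.004, 0], 0],
  [[0, 0.003, 0], 0],
  [[0, 0.001, 0], 0],
])

```text
time_s: 6.63
tcp_pos: [0.5224, -0.0241, 0.0739]
ee_rot: [[0.907, -0.422, 0.002], [-0.422, -0.907, 0.001], [0.002, -0.001, -1.0]]
wrist_force: [1.8, 0.9, -0.9]
gripper_width: 0.003
gripper_force: 0.9
```

>>> apply_moves([
  [[0, 0, 0], 0],
  [[0, 0, 0], 0],
  [[0, 0, 0], 0],
])

```text
time_s: 6.88
tcp_pos: [0.5221, -0.0241, 0.0739]
ee_rot: [[0.907, -0.422, 0.001], [-0.422, -0.907, 0.0], [0.001, -0.0, -1.0]]
wrist_force: [1.2, 0.6, 1.2]
gripper_width: 0.0
gripper_force: 0.7
```

>>> apply_moves([
  [[0, -0.008, 0], 0],
  [[0, -0.03, 0], 0],
  [[-0.02, -0.035, -0.01], 0],
  [[-0.03, -0.02, -0.02], 0],
  [[0, 0, -0.03], 0],
])

```text
time_s: 7.3
tcp_pos: [0.5115, 0.0843, 0.1313]
ee_rot: [[0.908, -0.419, -0.009], [-0.419, -0.908, -0.003], [-0.007, 0.006, -1.0]]
wrist_force: [-0.7, -1.0, -0.4]
gripper_width: 0.004
gripper_force: 0.0
```

```bash
python3 - <<'E'
from h import *
p=imaging.capture("top");f=p["frame"]
cv2.imwrite("pics/top5.png",cv2.resize(f[150:245,212:312],None,fx=6,fy=6,interpolation=cv2.INTER_CUBIC))
for n in("tab_mid","tab_aim"):
    for o in models.place_of(p,n)[:1]:
        w=onz(p,o["at"],.078)[:2]-[.474,-.0224];print(n,o["confidence"],w,np.degrees(np.arctan2(w[1],w[0])))
print(r.sense()["tcp_pos"],r.sense()["wrist_force"])
E
```

```text
tab_mid 0.86 [ 0.03818215 -0.02504665] -33.26399379011895
tab_aim 0.69 [-0.02271746 -0.18754402] -96.90666497585254
[0.51653733 0.08275203 0.13569756] [-0.89364191 -0.11556036  0.00575692]
```

View pics/top5.png

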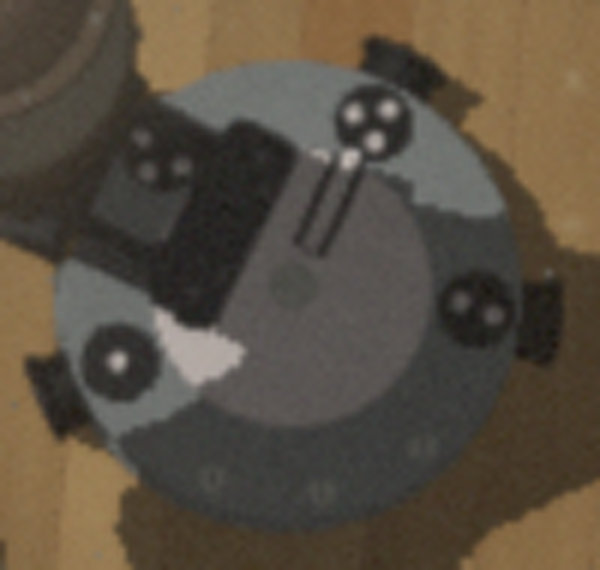

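>>> apply_moves([
  [[0, 0, 0.03], 0],
  [[0.03, 0.02, 0.02], 0],
  [[0.02, 0.035, 0.01], 0],
  [[0, 0.025, 0], 0],
  [[0, 0, 0], 0],
])

```text
time_s: 7.87
tcp_pos: [0.5232, -0.0167, 0.0707]
ee_rot: [[0.904, -0.428, -0.009], [-0.428, -0.904, -0.002], [-0.007, 0.005, -1.0]]
wrist_force: [-0.3, -0.1, -0.5]
gripper_width: 0.006
gripper_force: 0.0
```

>>> apply_moves([
  [[0, 0.005, 0], 0],
  [[0, 0.005, 0], 0],
  [[0, 0.005, 0], 0],
  [[0, 0.004, 0], 0],
  [[0, 0.002, 0], 0],
])

```text
time_s: 8.28
tcp_pos: [0.5193, -0.031, 0.0738]
ee_rot: [[0.907, -0.422, 0.003], [-0.422, -0.907, 0.001], [0.002, -0.002, -1.0]]
wrist_force: [2.1, 2.8, -3.5]
gripper_width: 0.007
gripper_force: 1.6
```

>>> apply_moves([
  [[0, 0, 0], 0],
  [[0, 0, 0], 0],
  [[0, 0, 0], 0],
])

```text
time_s: 8.53
tcp_pos: [0.519, -0.0313, 0.0739]
ee_rot: [[0.907, -0.422, 0.001], [-0.422, -0.907, 0.0], [0.001, -0.001, -1.0]]
wrist_force: [2.1, 0.9, -1.9]
gripper_width: 0.005
gripper_force: 1.2
```

>>> apply_moves([
  [[0, -0.008, 0], 0],
  [[0, -0.03, 0], 0],
  [[-0.02, -0.035, -0.01], 0],
  [[-0.03, -0.02, -0.02], 0],
  [[0, 0, 0], 0],
])

```text
time_s: 8.95
tcp_pos: [0.5119, 0.0782, 0.1062]
ee_rot: [[0.909, -0.417, 0.003], [-0.417, -0.909, 0.001], [0.002, -0.002, -1.0]]
wrist_force: [-0.7, -0.1, 1.3]
gripper_width: 0.007
gripper_force: 0.0
```

```bash
python3 - <<'E'
from h import *
p=imaging.capture("top");f=p["frame"]
cv2.imwrite("pics/top6.png",cv2.resize(f[150:245,212:312],None,fx=6,fy=6,interpolation=cv2.INTER_CUBIC))
P=lambda c,z:onz(p,[(212+c[0]/6)/512,(150+c[1]/6)/384],z)[:2]
for a,b in(((341,150),(308,250)),((351,155),(313,250))):
    A,B=P(a,.093),P(b,.093);C=np.array([.474,-.0224]);an=lambda v:np.degrees(np.arctan2(v[1],v[0]));print(an(A-B),an(A-C))
for n in("tab_mid",):
    for o in models.place_of(p,n)[:1]:
        w=onz(p,o["at"],.078)[:2]-[.474,-.0224];print(n,o["confidence"],w,np.degrees(np.arctan2(w[1],w[0])))
print(r.sense()["tcp_pos"])
E
```

```text
-17.121566054489872 -18.373860054919216
-20.644132148919986 -23.064952040711994
tab_mid 0.85 [ 0.0344554  -0.02859816] -39.69285113716717
[0.51152361 0.07517868 0.10413478]
```

View pics/top6.png

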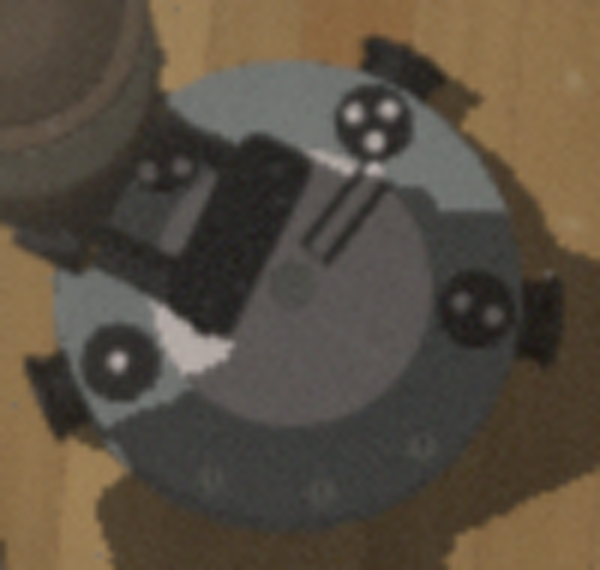

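>>> apply_moves([
  [[0, 0, -0.03], 0],
  [[0.013, 0.037, -0.005], 0],
  [[0.013, 0.037, 0], 0],
  [[0.013, 0.037, 0], 0],
  [[0.013, 0.037, 0], 0],
])

```text
time_s: 9.47
tcp_pos: [0.4954, -0.0846, 0.138]
ee_rot: [[0.906, -0.423, -0.002], [-0.423, -0.906, -0.0], [-0.002, 0.001, -1.0]]
wrist_force: [0.0, -0.2, 0.8]
gripper_width: 0.006
gripper_force: 0.0
```

>>> apply_moves([
  [[0, 0, 0], 0],
  [[0, 0, 0], 0],
])

```text
time_s: 9.63
tcp_pos: [0.4954, -0.0851, 0.1377]
ee_rot: [[0.904, -0.428, -0.003], [-0.428, -0.904, -0.0], [-0.003, 0.002, -1.0]]
wrist_force: [-0.4, -0.2, 0.1]
gripper_width: 0.008
gripper_force: 0.0
```

>>> apply_moves([
  [[0, 0, 0.03], 0],
  [[0, 0, 0.034], 0],
  [[0, -0.01, 0], 0],
  [[0, -0.01, 0], 0],
  [[0, 0, 0], 0],
])

```text
time_s: 10.05
tcp_pos: [0.5071, -0.0625, 0.0754]
ee_rot: [[0.908, -0.42, 0.001], [-0.42, -0.908, -0.001], [0.001, 0.0, -1.0]]
wrist_force: [0.1, -0.3, -0.4]
gripper_width: 0.007
gripper_force: 0.2
```

>>> apply_moves([
  [[0, 0, 0], 0],
  [[0, 0, 0], 0],
])

```text
time_s: 10.22
tcp_pos: [0.5068, -0.0633, 0.0762]
ee_rot: [[0.907, -0.421, 0.004], [-0.421, -0.907, 0.0], [0.003, -0.002, -1.0]]
wrist_force: [0.0, -0.1, 0.1]
gripper_width: 0.006
gripper_force: 0.0
```

>>> apply_moves([
  [[0, -0.002, 0.001], 0],
  [[0, -0.002, 0], 0],
  [[0, -0.0015, 0], 0],
  [[0, 0, 0], 0],
  [[0, 0, 0], 0],
])

```text
time_s: 10.63
tcp_pos: [0.5077, -0.059, 0.0736]
ee_rot: [[0.906, -0.423, 0.0], [-0.423, -0.906, 0.0], [0.0, -0.0, -1.0]]
wrist_force: [-0.6, -0.1, -1.0]
gripper_width: 0.003
gripper_force: 0.0
```

>>> apply_moves([
  [[0, 0, 0], 0],
  [[0, 0, 0], 0],
])

```text
time_s: 10.8
tcp_pos: [0.5075, -0.0591, 0.0734]
ee_rot: [[0.906, -0.423, -0.0], [-0.423, -0.906, 0.0], [-0.0, 0.0, -1.0]]
wrist_force: [-0.5, -0.8, 0.0]
gripper_width: 0.003
gripper_force: 0.0
```

>>> apply_moves([
  [[0, -0.001, 0], 0],
  [[0, -0.0015, 0], 0],
  [[0, 0, 0], 0],
  [[0, 0, 0], 0],
  [[0, 0, 0], 0],
])

```text
time_s: 11.22
tcp_pos: [0.5087, -0.0569, 0.0735]
ee_rot: [[0.906, -0.422, -0.0], [-0.422, -0.906, -0.0], [-0.0, 0.0, -1.0]]
wrist_force: [-0.0, -0.9, 0.5]
gripper_width: 0.004
gripper_force: 0.6
```

>>> apply_moves([
  [[0, 0, 0], 0],
])

```text
time_s: 11.3
tcp_pos: [0.5087, -0.0569, 0.0735]
ee_rot: [[0.906, -0.423, -0.0], [-0.423, -0.906, 0.0], [-0.0, 0.0, -1.0]]
wrist_force: [-0.8, -2.7, -0.2]
gripper_width: 0.008
gripper_force: 0.6
```

>>> apply_moves([
  [[0, 0.008, 0], 0],
  [[0, 0.02, 0], 0],
  [[0, 0.01, -0.035], 0],
  [[0, 0.02, -0.035], 0],
  [[0, 0.04, 0], 0],
])

```text
time_s: 11.72
tcp_pos: [0.4728, -0.1458, 0.1502]
ee_rot: [[0.909, -0.417, 0.015], [-0.417, -0.909, -0.002], [0.014, -0.004, -1.0]]
wrist_force: [2.1, -1.2, 0.6]
gripper_width: 0.003
gripper_force: 0.0
```

>>> apply_moves([
  [[0.015, 0.038, 0], 0],
  [[0.015, 0.038, 0], 0],
  [[0, 0, 0], 0],
  [[0, 0, 0], 0],
])

```text
time_s: 12.05
tcp_pos: [0.4614, -0.2292, 0.1434]
ee_rot: [[0.904, -0.427, -0.0], [-0.427, -0.904, 0.0], [-0.0, -0.0, -1.0]]
wrist_force: [-0.6, 0.5, -0.8]
gripper_width: 0.001
gripper_force: 0.0
```

```bash
python3 - <<'E'
from h import *
p=imaging.capture("top");f=p["frame"]
cv2.imwrite("pics/top7.png",cv2.resize(f[150:245,212:312],None,fx=6,fy=6,interpolation=cv2.INTER_CUBIC))
for n in("tab_mid","tab_aim"):
    for o in models.place_of(p,n)[:1]:
        w=onz(p,o["at"],.078)[:2]-[.474,-.0224];print(n,o["confidence"],w,np.degrees(np.arctan2(w[1],w[0])))
s=r.sense();print(s["tcp_pos"])
p=imaging.capture("wrist")
K=np.array(p["intrinsics"]);
for n in("start_top","stop_top"):
    for o in models.place_of(p,n)[:2]:
        u=np.array(o["at"])*[512,384]-[K[0,2],K[1,2]];th=np.linalg.norm(u)/K[0,0]
        d=np.array(p["orientation"])@np.r_[u/np.linalg.norm(u)*np.sin(th),np.cos(th)];e=np.array(p["eye"])
        print(n,o["confidence"],e+d*(.062-e[2])/d[2])
E
```

```text
tab_mid 0.82 [ 0.04462989 -0.02895563] -32.97528958379989
[ 0.46220201 -0.22665457  0.14341747]
start_top 0.88 [ 0.45376137 -0.31087301  0.062     ]
stop_top 0.92 [ 0.37871247 -0.31828884  0.062     ]
```

View pics/top7.png

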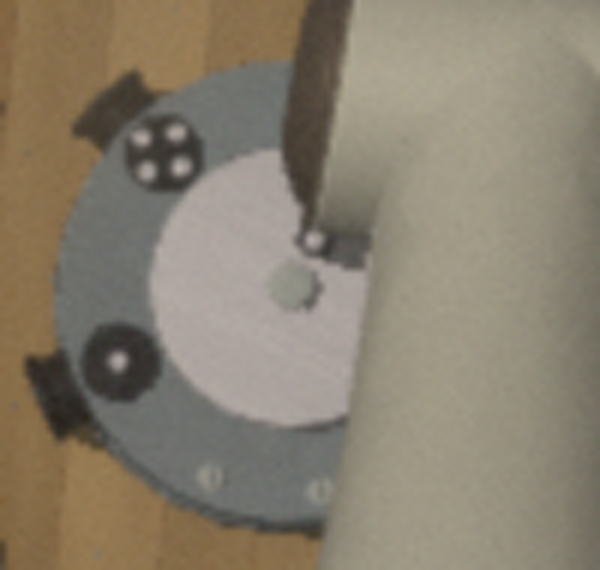

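```bash
python3 - <<'E'
from h import *
C=np.array([.474,-.0224])
p=imaging.capture("wrist");K=np.array(p["intrinsics"])
def w(at,z):
    u=np.array(at)*[512,384]-[K[0,2],K[1,2]];th=np.linalg.norm(u)/K[0,0]
    d=np.array(p["orientation"])@np.r_[u/np.linalg.norm(u)*np.sin(th),np.cos(th)];e=np.array(p["eye"]);return (e+d*(z-e[2])/d[2])[:2]
for n,z in(("tab_mid",.078),("tab_aim",.078),("disc3",.05)):
    for o in models.place_of(p,n)[:4]:
        q=w(o["at"],z);v=q-C;print(n,o["confidence"],q,np.degrees(np.arctan2(v[1],v[0])),np.array(o["at"])*[512,384])
cv2.imwrite("pics/wrist8.png",cv2.resize(p["frame"],(800,600),interpolation=cv2.INTER_CUBIC))
E
```

```text
tab_mid 0.67 [ 0.51069504 -0.04427064] -30.79539534196186 [ 62.9248 232.896 ]
tab_mid 0.6 [ 0.38764923 -0.31294937] -106.55185803719657 [379.392  235.5072]
tab_mid 0.54 [ 0.54532825 -0.07650747] -37.18286422997937 [ 67.0208 187.584 ]
disc3 0.77 [ 0.54770847 -0.05311621] -22.622743455867592 [ 66.2016 188.5824]
disc3 0.51 [ 0.46631547 -0.10116161] -95.57253448383985 [138.0864 241.1136]
```

View pics/wrist8.png

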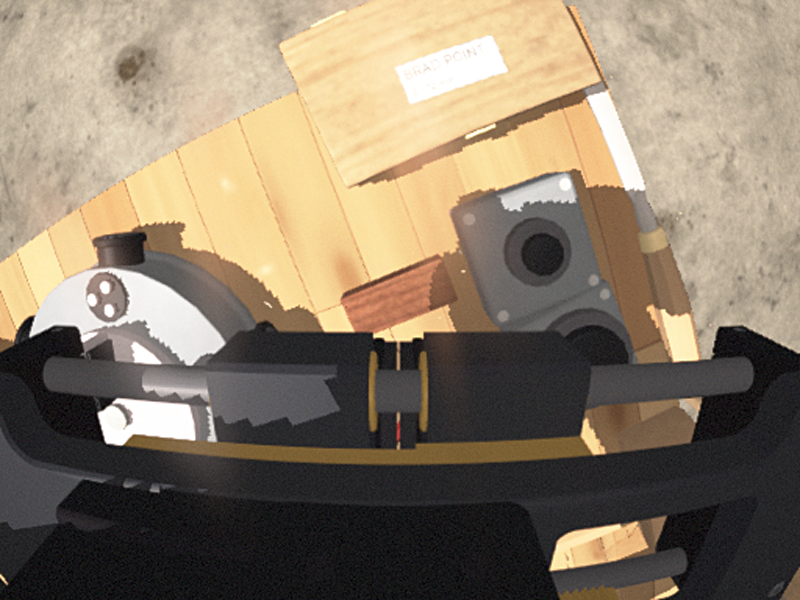

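>>> apply_moves([
  [[0.0096, 0.0267, 0], 0],
  [[0.0096, 0.0267, 0], 0],
  [[0.0096, 0.0267, 0], 0],
  [[0, 0, 0.015], 0],
  [[0, 0, 0.015], 0],
])

```text
time_s: 12.97
tcp_pos: [0.4553, -0.3135, 0.1138]
ee_rot: [[0.906, -0.424, 0.002], [-0.424, -0.906, -0.001], [0.003, -0.0, -1.0]]
wrist_force: [-0.1, -0.2, -1.7]
gripper_width: 0.006
gripper_force: 0.0
```

>>> apply_moves([
  [[0, 0, 0], 0],
  [[0, 0, 0], 0],
])

```text
time_s: 13.13
tcp_pos: [0.4543, -0.3118, 0.113]
ee_rot: [[0.907, -0.422, -0.002], [-0.422, -0.907, 0.0], [-0.002, 0.0, -1.0]]
wrist_force: [0.0, 0.6, 0.8]
gripper_width: 0.006
gripper_force: 0.0
```

```bash
cat > polar.py <<'E'
from h import *
C=np.array([.474,-.0224])
def polar(f,p,z=.093):
    an=np.radians(np.arange(-60,10,2));rr=np.arange(.022,.056,.002)
    K=np.array(p["intrinsics"]);R=np.array(p["orientation"]);e=np.array(p["eye"])
    A,Q=np.meshgrid(an,rr);X=np.stack([C[0]+Q*np.cos(A),C[1]+Q*np.sin(A),0*A+z],-1)-e
    c=X@R;u=c[...,0]/c[...,2]*K[0,0]+K[0,2];v=c[...,1]/c[...,2]*K[1,1]+K[1,2]
    g=cv2.remap(cv2.cvtColor(f,cv2.COLOR_BGR2GRAY),(u-.5).astype(np.float32),(v-.5).astype(np.float32),cv2.INTER_LINEAR)
    return [(int(round(np.degrees(a))),int(x)) for a,x in zip(an,g.mean(0))]
if __name__=="__main__":
    p=imaging.capture("top");print(polar(p["frame"],p))
    for n in("tab_mid","tab_aim","disc3"):
        for o in models.place_of(p,n)[:1]:
            w=onz(p,o["at"],.078)[:2]-C;print(n,o["confidence"],w,np.degrees(np.arctan2(w[1],w[0])))
    s=r.sense();print(s["tcp_pos"])
    cv2.imwrite("pics/top9.png",p["frame"])
    for k in("top0",):print(k,polar(cv2.imread(f"pics/{k}.png"),p))
E
python3 polar.py
```

```text
[(-60, 113), (-58, 108), (-56, 102), (-54, 96), (-52, 90), (-50, 85), (-48, 81), (-46, 80), (-44, 78), (-42, 76), (-40, 74), (-38, 72), (-36, 72), (-34, 78), (-32, 95), (-30, 122), (-28, 145), (-26, 155), (-24, 152), (-22, 135), (-20, 113), (-18, 106), (-16, 114), (-14, 124), (-12, 133), (-10, 142), (-8, 147), (-6, 151), (-4, 154), (-2, 156), (0, 158), (2, 158), (4, 158), (6, 158), (8, 158)]
tab_mid 0.77 [ 0.03876472 -0.02904778] -36.84551600920847
tab_aim 0.6 [ 0.07389408 -0.03433677] -24.923137340484885
disc3 0.58 [-0.0367851   0.07251791] 116.89664973616128
[ 0.45548798 -0.31195724  0.114641  ]
top0 [(-60, 157), (-58, 156), (-56, 154), (-54, 154), (-52, 153), (-50, 152), (-48, 151), (-46, 149), (-44, 147), (-42, 144), (-40, 141), (-38, 138), (-36, 136), (-34, 132), (-32, 129), (-30, 124), (-28, 118), (-26, 113), (-24, 109), (-22, 107), (-20, 102), (-18, 96), (-16, 92), (-14, 87), (-12, 84), (-10, 83), (-8, 82), (-6, 79), (-4, 76), (-2, 84), (0, 101), (2, 128), (4, 153), (6, 162), (8, 157)]
```

The tab's bright top peaks at about -25.7° and disc3 is at -25.3°, so I'm pressing start.

>>> apply_moves([
  [[0, 0, 0.025], 0],
  [[0, 0, 0.02], 0],
  [[0, 0, 0.005], 0],
  [[0, 0, 0.004], 0],
  [[0, 0, 0.004], 0],
])

```text
time_s: 13.75
tcp_pos: [0.4545, -0.312, 0.0564]
ee_rot: [[0.907, -0.422, -0.001], [-0.422, -0.907, -0.0], [-0.001, 0.0, -1.0]]
wrist_force: [-3.1, 2.3, 4.8]
gripper_width: 0.005
gripper_force: 2.9
```

>>> apply_moves([
  [[0, 0, 0], 0],
  [[0, 0, 0], 0],
  [[0, 0, 0], 0],
])

```text
time_s: 14.0
tcp_pos: [0.4545, -0.312, 0.0568]
ee_rot: [[0.906, -0.422, 0.0], [-0.422, -0.906, -0.0], [0.0, 0.0, -1.0]]
wrist_force: [-2.3, 2.6, 4.3]
gripper_width: 0.008
gripper_force: 2.3
```

Nearly at the bottom; I'll press slightly further, then release.

>>> apply_moves([
  [[0, 0, 0.001], 0],
  [[0, 0, 0.001], 0],
  [[0, 0, 0], 0],
  [[0, 0, 0], 0],
])

```text
time_s: 14.33
tcp_pos: [0.4547, -0.3121, 0.0562]
ee_rot: [[0.907, -0.422, 0.0], [-0.422, -0.907, -0.001], [0.001, 0.001, -1.0]]
wrist_force: [-5.6, 4.9, 15.2]
gripper_width: 0.007
gripper_force: 7.7
```

>>> apply_moves([
  [[0, 0, -0.01], 0],
  [[0, 0, -0.03], 0],
  [[0, 0, -0.03], 0],
  [[0, 0, 0], 0],
  [[0, 0, 0], 0],
])

```text
time_s: 14.75
tcp_pos: [0.457, -0.3129, 0.1262]
ee_rot: [[0.906, -0.422, 0.007], [-0.422, -0.906, -0.003], [0.008, -0.001, -1.0]]
wrist_force: [-1.3, -0.8, -0.4]
gripper_width: 0.003
gripper_force: 0.0
```

```bash
python3 polar.py | head -4; python3 - <<'E'
from h import *
p=imaging.capture("top")
for n,z in(("wedge_block",.02),("carpenter_pencil",.004),("offcut_b",.011),("tape_measure",.03)):
    print(n,[(round(o["confidence"],2),(np.array(o["at"])*[512,384]).round().tolist()) for o in models.place_of(p,n)[:2]])
E
```

```text
[(-60, 113), (-58, 108), (-56, 101), (-54, 96), (-52, 90), (-50, 84), (-48, 81), (-46, 80), (-44, 78), (-42, 75), (-40, 74), (-38, 72), (-36, 71), (-34, 77), (-32, 94), (-30, 121), (-28, 144), (-26, 153), (-24, 150), (-22, 134), (-20, 112), (-18, 105), (-16, 113), (-14, 123), (-12, 132), (-10, 141), (-8, 146), (-6, 150), (-4, 153), (-2, 155), (0, 157), (2, 158), (4, 158), (6, 157), (8, 157)]
tab_mid 0.65 [ 0.03771195 -0.02583031] -34.40869123190895
tab_aim 0.58 [ 0.07150976 -0.03333474] -24.992885407998113
disc3 0.69 [ 0.07333044 -0.03135998] -23.154121694366363
wedge_block []
carpenter_pencil [(0.42, [309.0, 254.0])]
offcut_b [(0.74, [170.0, 232.0]), (0.72, [232.0, 213.0])]
tape_measure [(0.96, [187.0, 161.0])]
```

Force rose to 15 N at the bottom, so the button went fully down. The button is free again, the tab hasn't moved, and the bystanders the camera can see are in place.

```bash
python3 -c "
from station import r
print(r.finish_job())"
```

```text
the job is handed in; nothing more can be done
None
```

I pushed the tab to the three-stud disc (final camera measurement within about 1° of the disc's direction), then pressed start to its bottom stop and released it, and handed the job in at about 15 s; no verdict came back, and the wedge block was the one moved-past bystander I couldn't see in the last picture (the sanding block was never checked).

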